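Put a drained cup away in the dish keeper and close its sash

TASK

Slide the dish keeper's sash fully up, take the orange cup from the chopping board, stand it rim down in the empty pocket ring inside, and then slide the sash gently down until it is fully closed. Do not tip the cup over, do not disturb the yellow cup in the other ring or the saucers, jar, strainer and brush, and let go of everything at the end.

Things in the scene. Friction and masses are not known exactly. Their poses are not given: they have to be found in the camera images.
- cabinet: Dish keeper, fixed: wire cabinet, 450 mm wide (y), origin on the counter under its middle; x points from the robot's side into it, y left. Floor top at z = 12 mm, x -85 to 75. Wire roof at z = 270 to 282 over x = -56 to 73: reach inside through the front, tool tilted. Front posts 26 by 22 mm, 550 tall, at x -72, y +/-220, carry the sash. Wire sides at y +/-220, wire back at x 67.
- sash_panel (a joint): Sash height in m: 0 closed (lower edge 14 mm above the counter), 0.25 fully up (hard stops at both ends). May start partly open. Clear pane in a green frame, 416 wide, 262 tall, 12 thick, at the cabinet's x = -72 mm. Guide friction of 8 N holds its 0.4 kg wherever it is left: 12 to 14 N lifts it, 4 to 6 N pushes it down.
- sash_grip (a point): Middle of the sash's handle, moving with the sash; axes as the cabinet's. The handle is an upright black bar 18 mm wide (y), 14 thick (x), 90 tall, at mid-width of the sash, 56 mm in front (-x) of the sash's middle plane and its middle 65 mm above the sash's lower edge; 43 mm gap behind it. Two 14 mm square studs join it to the sash, 37 mm above and below its middle.
- pocket: The empty pocket: a grey ring fixed on the cabinet floor, inside diameter 80 mm, outside 94, 8 mm tall. Origin at its centre on the cabinet floor, i.e. 12 mm above the counter; axes as the cabinet's. It lies on the cabinet's y axis, 100 mm left or right of the middle (which side varies).
- cup: Orange melamine cup (0.08 to 0.17 kg), standing rim down on the chopping board. Origin at the centre of its rim, now its underside; z points up to its closed bottom while it stands rim down. 90 mm tall, outside diameter 68 mm at the rim, tapering evenly to 56 mm at the top; round, no handle.
- cup2: Yellow cup of the same shape, rim down in the other pocket ring on the other side of the cabinet, 200 mm from the empty ring; to be left alone. Origin at the centre of its rim.
- board: Oval wooden chopping board, fixed, 320 by 200 mm (long axis its x), 18 mm thick, origin at the centre of its underside on the counter.
- saucers: Stack of three melamine saucers, 140 mm diameter, 38 mm tall in all; origin at the centre of the underside. Leave alone.
- jar: Glass jar with clip-top lid, 90 mm diameter, 135 mm tall, origin at the centre of the underside. Leave alone.
- strainer: Stainless strainer, bowl 170 mm diameter and 60 mm tall with a handle reaching 200 mm from its centre along its -x. Origin under the bowl's centre. Leave alone.
- brush: Red hard silicone brush, 200 mm long, lying along its x. Leave alone.
Not all that is in view belongs to the job. Of the things like the cup, leave any that is black or red; of the rest the smaller one is meant.

How it is judged:
By the outcome, as a careful person would: the job done as asked, in the order asked, and still so for the second after the job is handed in, with the robot touching nothing.
It also fails if it takes over 72 s, if anything falls off the work surface, if the arm or the gripper's body presses on something with over 40 N, if the wrist force passes 120 N, or if a joint passes its speed limit or range.

ROBOT

A 6-joint arm with a two-finger parallel gripper is mounted at the origin on the work surface. World frame = base frame: x ahead of the robot, y to its left, z up, the work surface at z = 0. Lengths are in m, angles in rad, forces in N, time in s.
With the tool pointing down it reaches from about 0.25 to 0.725 m from the base axis. Payload 4 kg.
Tool frame: the origin (TCP) lies midway between the tips of the shut fingers; the grasp point (between the pads) lies 19 mm behind it; x points along the fingers, y is the direction in which the jaws open and shut, and the axes are right-handed (so a half turn about x gives the same grasp; the last joint's range is limited). The gripper opens to 85 mm and grips with 20 to 120 N. Pads are 22 mm wide; open, the fingers measure 114 mm over their backs; the gripper's body (76 mm by 85 mm) begins 54 mm behind the grasp point. The pads swing forward as they close: fully open they stand 13 mm farther back than shut.
Start: joints at [1.235, 0.241, 0.005, 1.335, 0, 1.571], TCP at [0.165, 0.472, 0.231] pointing down, gripper open.
Joint ranges: [-2.72, 2.72], [-1.05, 1.87], [-1.09, 1.28], [-1.99, 2.15], [-1.42, 1.44], [-3.14, 3.14]. Speed limits (rad/s): [2.79, 2.79, 3.14, 3.14, 3.14, 3.14].

INTERFACE

Orientations are given as a unit quaternion [x, y, z, w].
In Python, from workcell import * gives the robot as it stands.
- The arm moves only by the tool play_rows, never from a script. Its argument "plan" is a list of rows, each a list of 7 numbers: the shift along the tool's x, y, z in mm, then the turn, a rotation vector about the tool's x, y, z in rad, then the closure, from -1 (fully open) to 1 (shut). In form: [[x, y, z, rx, ry, rz, grip], ...]. A call has 1 to 20 rows; each row shifts and turns the commanded pose from where the row before left it, along the tool's axes as they then stand; what a row does not reach is not made up. A row lasts 1/12 s, in which the tool goes at most 41.7 mm and 7.16 degrees, less where a joint would pass 70% of its speed; a pose out of reach is approached as far as the arm can. A call with a gripper value outside its range is refused whole. The fingers move at their own pace and stop on an object; the grip force is fixed at half the most. Time passes only in rows, so rows that do not move let the fingers close. It gives the time, the measured TCP pose, the force and the opening at its end, in the units of the state.
- get_obs(): the state, without advancing time (a new reading comes with each control period).
- camera(name): name is "side" or "top" or "wrist"; returns a dict with "frame" (400x640x3 uint8, red, green, blue), "depth" (400x640 float32, m along the optical axis (not along the pixel's ray), 0 where there is no reading), "fx", "fy", "cx", "cy" (pixels), "camera_from_world" (4x4, takes a point from world to camera coordinates). Camera axes: x right, y up, looking along -z (the intrinsics and any distortion apply to the point x, -y, -z); pixel columns grow to the right and rows downward; lengths in m; the calibration is good to about 2 mm. A picture is of the moment at which its call begins.
- job_done(): hands the job in, once; it reports no verdict.
Trained networks look in a picture, given as the dict that the camera call returned (one of the last four; its "shot" number tells which), for a name from the list of things; names that differ only in an ending like _2 or _b are one class to them, and where a whole thing is asked for, a point or a joint stands for the part that bears it (a point fixed in the world has none). Each returns a list of dicts, best first, with "confidence" (0 to 1); they miss things now and then, are a little off and sometimes report something else, mostly with a low value. They report only what shows in the picture. A call takes as long as a camera call. They do not tell look-alikes from the thing itself.
- search_frame(thing, picture): "centre" ([x, y, z] in m, in world coordinates, good to about 4 mm: the middle of the surface that is visible of it).
- pinpoint(thing, picture): "centre" ([x, y, z] in m, in world coordinates, good to about 4 mm: a listed point, or the origin of a listed thing).
The state is a dict: "clock": time; "joint_pos": joint angles; "joint_vel": joint speeds; "tau": joint torques, N m; "eef_pos": TCP position; "tool_rot": TCP orientation; "ft_force": force on the tool from outside, world axes, zero at the start; "ft_torque": the same for the moment, N m; "grip_width": finger opening in m.
Only numpy, scipy, OpenCV 4.12 (cv2) and the standard library are available. Lean on these libraries where they do the work, as an engineer would, in place of code of your own. Each camera call takes 0.05 s, during which the arm holds its last target. There are 200 camera calls.

## Working session

There is one attempt and no reset: what is moved stays moved. The work goes in short steps, Python scripts to look and compute and a tool call to move; the robot and the scene stay as the last step left them, time stands still between calls to the robot, and variables do not carry over. Pictures are saved under pics/ and viewed, about 8 in all and at most 12, crops included, and the job is handed in when it is done.

Besides the shell and the picture viewer there is one more tool, called after "Emit:" by a JSON object that holds its "op" and its "data", one argument or row to a line. play_rows: Moves the arm, as the interface text tells. Its arguments: {"type":"object","properties":{"plan":{"type":"array","items":{"type":"array","items":{"type":"number"}}}},"required":["plan"]}

```bash
mkdir -p pics
cat > h.py <<'E'
from workcell import *
import numpy as np, cv2
def save(c,n,crop=None,s=1):
    f=c["frame"][:,:,::-1]
    if crop: f=f[crop[1]:crop[3],crop[0]:crop[2]]
    cv2.imwrite(f"pics/{n}.png",cv2.resize(f,None,fx=s,fy=s))
def pix(c,p):
    q=c["camera_from_world"]@np.append(p,1); return [round(float(v)) for v in (c["cx"]+c["fx"]*q[0]/-q[2],c["cy"]-c["fy"]*q[1]/-q[2])]
def world(c,u,v):
    d=float(c["depth"][v,u]); q=[(u-c["cx"])/c["fx"]*d,-(v-c["cy"])/c["fy"]*d,-d,1]
    return (np.linalg.inv(c["camera_from_world"])@q)[:3]
E
python3 - <<'E'
from h import *
print(get_obs())
for n in ("side","top"):
    c=camera(n); save(c,n+"0")
    for t in ("cabinet","sash_grip","pocket","cup","cup2","board","saucers","jar","strainer","brush"):
        print(n,t,[(np.round(r["centre"],3).tolist(),round(r["confidence"],2),pix(c,r["centre"])) for r in pinpoint(t,c)[:4]])
E
```

```text
{'clock': 0.0, 'joint_pos': array([1.23497891e+00, 2.41417287e-01, 3.66278673e-03, 1.33517672e+00,
       1.21438985e-05, 1.57083242e+00]), 'joint_vel': array([-0.00030066,  0.00019837, -0.00096332,  0.00141972, -0.00038003,
        0.00217098]), 'tau': array([-1.68805159e-04, -3.72322154e+01,  2.52406776e+01,  1.68257835e-02,
        1.26065161e-04, -7.00336898e-06]), 'eef_pos': array([0.1645518 , 0.4714552 , 0.23038735]), 'tool_rot': array([ 0.11744133,  0.69729016, -0.11892826,  0.69702944]), 'ft_force': array([-0.08072262, -1.11617521, -0.22250215]), 'ft_torque': array([-0.02571528,  0.02849232, -0.01961166]), 'grip_width': 0.08533175265141354}
side cabinet [([0.623, 0.049, -0.004], 0.73, [351, 185])]
side sash_grip [([0.49, 0.062, 0.084], 0.59, [314, 171])]
side pocket [([0.433, -0.346, -0.003], 0.58, [291, 297]), ([0.634, 0.143, 0.011], 0.55, [355, 159])]
side cup [([0.471, -0.335, 0.019], 0.75, [303, 293]), ([0.31, -0.155, 0.001], 0.61, [258, 238]), ([0.353, -0.547, 0.0], 0.56, [261, 363]), ([0.602, -0.058, 0.01], 0.55, [345, 213])]
side cup2 [([0.471, -0.335, 0.019], 0.75, [3
[... 737 characters left out ...]
47, [265, 176])]
top cup [([0.353, -0.551, -0.001], 0.88, [456, 250]), ([0.308, -0.159, 0.001], 0.77, [349, 264]), ([0.469, -0.334, 0.02], 0.74, [397, 219]), ([0.513, -0.531, 0.004], 0.7, [449, 206])]
top cup2 [([0.353, -0.551, -0.001], 0.88, [456, 250]), ([0.308, -0.159, 0.001], 0.77, [349, 264]), ([0.469, -0.334, 0.02], 0.74, [397, 219]), ([0.513, -0.531, 0.004], 0.7, [449, 206])]
top board [([0.435, -0.346, 0.005], 0.71, [399, 228])]
top saucers [([0.74, -0.324, -0.0], 0.76, [391, 146]), ([0.493, 0.065, 0.088], 0.49, [285, 213])]
top jar [([0.445, 0.427, -0.005], 0.76, [189, 228])]
top strainer [([0.662, 0.464, 0.002], 0.78, [180, 170])]
top brush [([0.326, 0.306, 0.0], 0.75, [222, 260])]
```

```bash
cd pics; python3 -c "
import cv2,numpy as np
a=np.vstack([cv2.imread('side0.png'),cv2.imread('top0.png')]);cv2.imwrite('both.png',cv2.resize(a,(480,600)))"
```

```text
(no output)
```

View pics/side0.png

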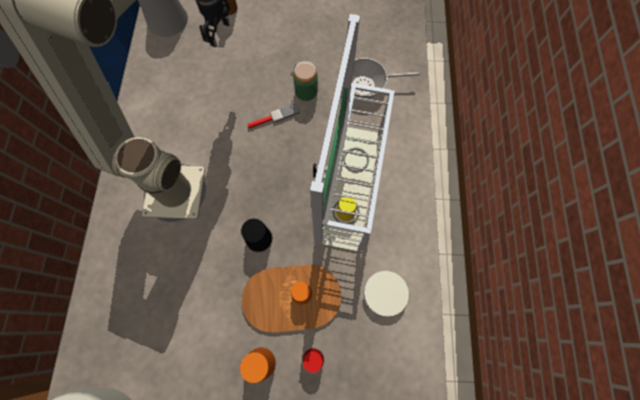

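View pics/top0.png

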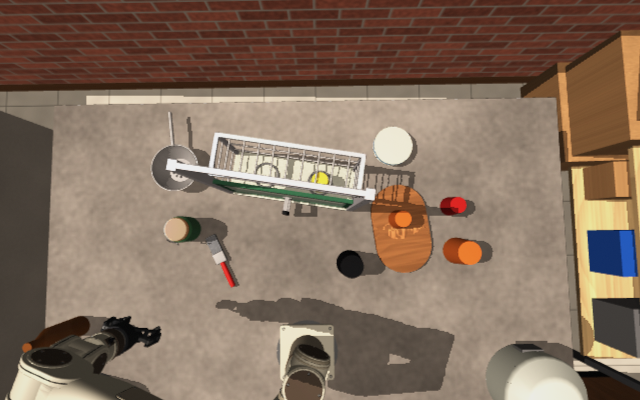

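The side view shows the cabinet with the yellow cup at (346,207), the empty ring at (355,159) and the handle at (315,170). In the top view there are four cup-like things:
- small orange cup on the board, (403,219)
- larger orange cup, (463,251)
- black cup, (350,264)
- red cup, (454,206)

The one on the board fits: it is orange, the smaller of the two, and on the chopping board. I'll confirm it in a crop and refine the cabinet yaw.

```bash
cat >> h.py <<'E'
from scipy.spatial.transform import Rotation as Ro
Z=np.array([0,0,1.])
def tool(az,pitch):   # tool x heading az, pitched below horizontal; tool y horizontal
    x=np.array([np.cos(az)*np.cos(pitch),np.sin(az)*np.cos(pitch),-np.sin(pitch)]); y=np.cross(Z,x); y/=np.linalg.norm(y)
    return np.array([x,y,np.cross(x,y)]).T
def go(p,R,cur=None):
    """prints turn and shift from cur (measured if None); shift in the final tool frame"""
    o=get_obs(); p0,R0=cur or (o["eef_pos"],Ro.from_quat(o["tool_rot"]).as_matrix())
    out=[]
    for flip in (0,1):
        Rt=R@np.diag([1,-1,-1]) if flip else R
        rv=Ro.from_matrix(R0.T@Rt).as_rotvec()
        out.append((np.linalg.norm(rv),flip,rv,Rt))
    for n,f,rv,Rt in out: print("flip",f,"turn",rv.round(4),"deg",round(np.degrees(n),1),"shift final-frame mm",(Rt.T@(p-p0)*1000).round(1))
E
python3 - <<'E'
from h import *
c=camera("top"); save(c,"crop",(330,170,490,290),4)
for p in ((174,165),(370,195),(369,193),(172,166),(290,182),(250,176)): print(p,world(c,*p).round(3))
o=get_obs(); print(Ro.from_quat(o["tool_rot"]).as_matrix().round(3))
print([(np.round(r["centre"],3),round(r["confidence"],2)) for r in search_frame("cup",c)])
print([(np.round(r["centre"],3),round(r["confidence"],2)) for r in search_frame("cabinet",c)])
E
```

```text
(174, 165) [0.584 0.266 0.548]
(370, 195) [ 0.512 -0.162  0.551]
(369, 193) [ 0.517 -0.161  0.548]
(172, 166) [0.582 0.269 0.551]
(290, 182) [0.543 0.011 0.551]
(250, 176) [0.557 0.098 0.553]
[[-0.     0.33   0.944]
 [ 0.     0.944 -0.33 ]
 [-1.     0.    -0.   ]]
[(array([ 0.512, -0.512,  0.095]), 0.91), (array([ 0.356, -0.527,  0.13 ]), 0.79), (array([ 0.317, -0.157,  0.124]), 0.73), (array([ 0.465, -0.324,  0.106]), 0.62), (array([ 0.605, -0.058,  0.101]), 0.46), (array([ 0.739, -0.32 ,  0.038]), 0.34)]
[(array([0.594, 0.06 , 0.273]), 0.75)]
```

View pics/crop.png

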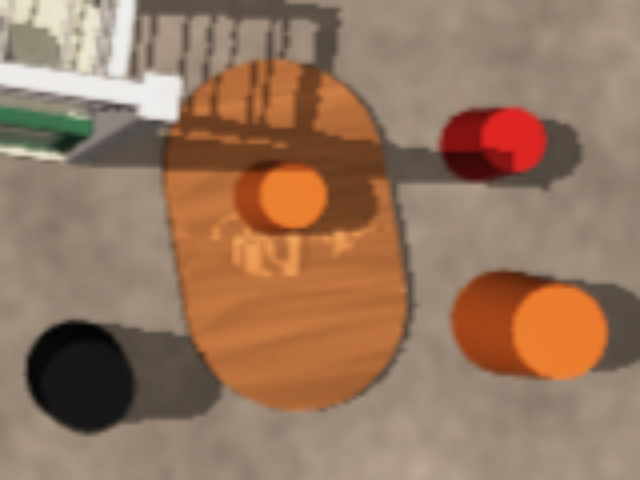

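The crop confirms it: the small orange cup stands on the board (crop 295,195), the larger orange is off the board at (560,330), and the black and red ones are decoys. The post tops give a cabinet yaw of about -0.16, with its centre at (0.619, 0.043). I'm moving towards the handle.

Emit:
{"op": "play_rows", "data": {
  "plan": [
    [-2, -23, 24.5, 0, 0, 0, -1],
    [-2, -23, 24.5, 0, 0, 0, -1],
    [-2, -23, 24.5, 0, 0, 0, -1],
    [-2, -23, 24.5, 0, 0, 0, -1],
    [-2, -23, 24.5, 0, 0, 0, -1],
    [-2, -23, 24.5, 0, 0, 0, -1],
    [-2, -23, 24.5, 0, 0, 0, -1],
    [-2, -23, 24.5, 0, 0, 0, -1],
    [-2, -23, 24.5, 0, 0, 0, -1],
    [-2, -23, 24.5, 0, 0, 0, -1],
    [-2, -23, 24.5, 0, 0, 0, -1],
    [-2, -23, 24.5, 0, 0, 0, -1],
    [-2, -23, 24.5, 0, 0, 0, -1],
    [0, 0, 0, 0, 0, 0, -1],
    [0, 0, 0, 0, 0, 0, -1]
  ]
}}

```text
clock: 2.5
eef_pos: [0.3675, 0.0835, 0.2574]
tool_rot: [0.12, 0.697, -0.12, 0.697]
ft_force: [-0.3, 0.3, -0.2]
grip_width: 0.0853
```

```bash
cat >> h.py <<'E'
YAW=-0.16; C=np.array([0.619,0.043,0]); Rc=Ro.from_euler('z',YAW).as_matrix()
E
python3 - <<'E'
from h import *
print(get_obs()["joint_pos"])
R=tool(YAW,0.7); G=np.array([.493,.063,.084]); go(G-0.09*R[:,0],R)
E
```

```text
[ 2.23134106e-01 -1.64695641e-02 -2.20875104e-01  1.36610831e+00
  2.76617390e-04  5.63682259e-01]
flip 0 turn [-0.1691 -0.8682  0.0783] deg 50.9 shift final-frame mm [119.   -0.2 -50.7]
flip 1 turn [2.6981 0.1131 1.2549] deg 170.6 shift final-frame mm [119.    0.2  50.7]
```

Emit:
{"op": "play_rows", "data": {
  "plan": [
    [0, 0, 0, -0.0211, -0.1085, 0.0098, -1],
    [0, 0, 0, -0.0211, -0.1085, 0.0098, -1],
    [0, 0, 0, -0.0211, -0.1085, 0.0098, -1],
    [0, 0, 0, -0.0211, -0.1085, 0.0098, -1],
    [0, 0, 0, -0.0211, -0.1085, 0.0098, -1],
    [0, 0, 0, -0.0211, -0.1085, 0.0098, -1],
    [0, 0, 0, -0.0211, -0.1085, 0.0098, -1],
    [0, 0, 0, -0.0211, -0.1085, 0.0098, -1],
    [24, 0, -10, 0, 0, 0, -1],
    [24, 0, -10, 0, 0, 0, -1],
    [24, 0, -10, 0, 0, 0, -1],
    [24, 0, -10, 0, 0, 0, -1],
    [24, 0, -10, 0, 0, 0, -1],
    [0, 0, 0, 0, 0, 0, -1],
    [0, 0, 0, 0, 0, 0, -1]
  ]
}}

```text
clock: 3.75
eef_pos: [0.4278, 0.0792, 0.1444]
tool_rot: [0.025, 0.347, -0.074, 0.934]
ft_force: [0.7, -1.0, -0.1]
grip_width: 0.0851
```

Run:
```python
from h import *
print(get_obs()["joint_pos"].round(3))
c=camera("wrist"); save(c,"w1")
print([(np.round(r["centre"],3),round(r["confidence"],2)) for r in pinpoint("sash_grip",c)])
print([(np.round(r["centre"],3),round(r["confidence"],2)) for r in pinpoint("sash_panel",c)])
R=tool(YAW,0.7); G=np.array([.493,.063,.084]); go(G+0.019*R[:,0],R)
```

```text
[ 0.524 -0.151 -1.087 -0.097 -0.5    0.483]
[(array([0.494, 0.067, 0.08 ]), 0.89)]Traceback (most recent call last):
  File "<stdin>", line 5, in <module>
ValueError: it knows: board, brush, cabinet, cup, jar, pocket, sash_grip, saucers, strainer
```

View pics/w1.png

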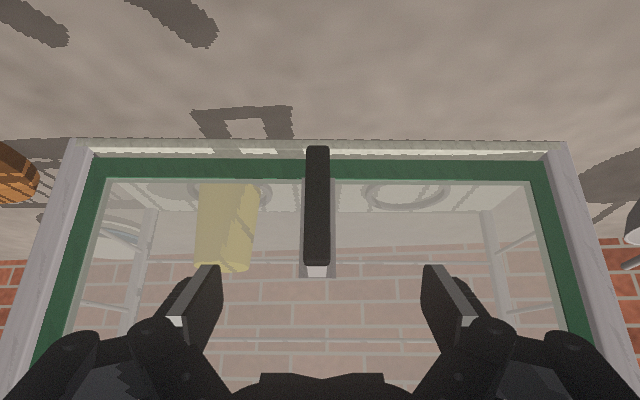

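The wrist view shows the black handle bar at columns 304–330, midway between the open fingers. Joint 3 is near its limit here, but the approach goes forward, away from that limit.

Run:
```python
from h import *
R=tool(YAW,0.75); G=np.array([.4935,.065,.083]); go(G+0.019*R[:,0],R)
```

```text
flip 0 turn [ 0.0044  0.0426 -0.0005] deg 2.5 shift final-frame mm [111.2  -3.7  -0.8]
flip 1 turn [-3.1364e+00  8.0000e-04  6.6800e-02] deg 179.7 shift final-frame mm [111.2   3.7   0.8]
```

Emit:
{"op": "play_rows", "data": {
  "plan": [
    [20, -0.7, 0, 0, 0.0426, 0, -1],
    [23, -0.8, 0, 0, 0, 0, -1],
    [23, -0.8, 0, 0, 0, 0, -1],
    [23, -0.7, 0, 0, 0, 0, -1],
    [22, -0.7, 0, 0, 0, 0, -1],
    [0, 0, 0, 0, 0, 0, -1],
    [0, 0, 0, 0, 0, 0, 1],
    [0, 0, 0, 0, 0, 0, 1],
    [0, 0, 0, 0, 0, 0, 1],
    [0, 0, 0, 0, 0, 0, 1],
    [0, 0, 0, 0, 0, 0, 1],
    [0, 0, 0, 0, 0, 0, 1],
    [0, 0, 0, 0, 0, 0, 1],
    [0, 0, 0, 0, 0, 0, 1]
  ]
}}

```text
clock: 5.02
eef_pos: [0.5091, 0.0627, 0.0721]
tool_rot: [0.028, 0.365, -0.073, 0.928]
ft_force: [-3.6, 3.0, 3.6]
grip_width: 0.0174
```

Run:
```python
from h import *
o=get_obs();print(o["joint_pos"].round(3))
Rm=Ro.from_quat(o["tool_rot"]).as_matrix(); print(Rm.round(3)); print("per 10mm up:",(Rm.T@[0,0,10]).round(2))
```

```text
[ 0.326  0.22  -1.038 -0.449 -0.348  0.342]
[[ 0.724  0.157  0.672]
 [-0.116  0.988 -0.106]
 [-0.681 -0.001  0.733]]
per 10mm up: [-6.81 -0.01  7.33]
```

Gripped: 17.4 mm on an 18 mm bar. Lifting now.

Emit:
{"op": "play_rows", "data": {
  "plan": [
    [-4, 0, 4.3, 0, 0, 0, 1],
    [-8.2, 0, 8.8, 0, 0, 0, 1],
    [-9.5, 0, 10.3, 0, 0, 0, 1],
    [-9.5, 0, 10.3, 0, 0, 0, 1],
    [-9.5, 0, 10.3, 0, 0, 0, 1],
    [-9.5, 0, 10.3, 0, 0, 0, 1],
    [-9.5, 0, 10.3, 0, 0, 0, 1],
    [-9.5, 0, 10.3, 0, 0, 0, 1],
    [-9.5, 0, 10.3, 0, 0, 0, 1],
    [-9.5, 0, 10.3, 0, 0, 0, 1],
    [-9.5, 0, 10.3, 0, 0, 0, 1],
    [-9.5, 0, 10.3, 0, 0, 0, 1],
    [-9.5, 0, 10.3, 0, 0, 0, 1],
    [-9.5, 0, 10.3, 0, 0, 0, 1],
    [-9.5, 0, 10.3, 0, 0, 0, 1],
    [-9.5, 0, 10.3, 0, 0, 0, 1],
    [-9.5, 0, 10.3, 0, 0, 0, 1],
    [0, 0, 0, 0, 0, 0, 1]
  ]
}}

```text
clock: 6.52
eef_pos: [0.5091, 0.0627, 0.2989]
tool_rot: [0.028, 0.366, -0.074, 0.927]
ft_force: [-11.9, 2.8, 4.0]
grip_width: 0.017
```

Emit:
{"op": "play_rows", "data": {
  "plan": [
    [-4.8, 0, 5.1, 0, 0, 0, 1],
    [-4.8, 0, 5.1, 0, 0, 0, 1],
    [-2, 0, 2.2, 0, 0, 0, 1],
    [-2, 0, 2.2, 0, 0, 0, 1],
    [-2, 0, 2.2, 0, 0, 0, 1]
  ]
}}

```text
clock: 6.93
eef_pos: [0.509, 0.0627, 0.3185]
tool_rot: [0.027, 0.368, -0.074, 0.927]
ft_force: [9.1, 0.9, -12.1]
grip_width: 0.0171
```

Run:
```python
from h import *
c=camera("side"); save(c,"s2",(220,0,440,240),2.5)
print([(np.round(r["centre"],3),round(r["confidence"],2)) for r in pinpoint("sash_grip",c)])
```

```text
[(array([0.495, 0.061, 0.328]), 0.57), (array([ 0.444,  0.428, -0.   ]), 0.2)]
```

View pics/s2.png

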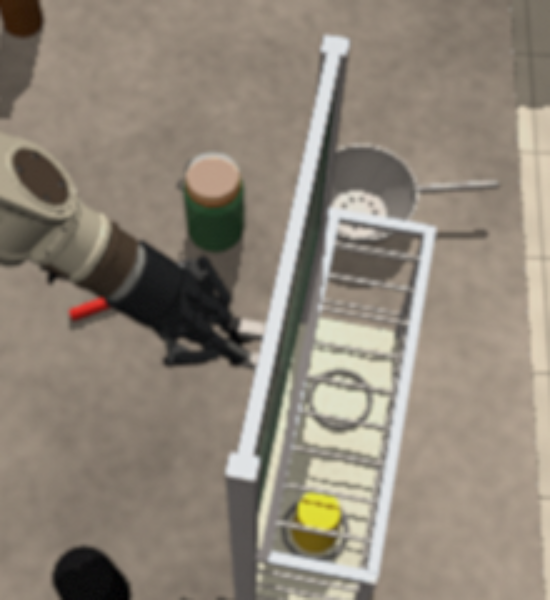

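The picture shows the gripper holding the handle with the sash nearly up; the ring and yellow cup are undisturbed. The last few millimetres go up to the stop.

Emit:
{"op": "play_rows", "data": {
  "plan": [
    [-1.5, 0, 1.6, 0, 0, 0, 1],
    [-1.5, 0, 1.6, 0, 0, 0, 1],
    [-0.8, 0, 0.9, 0, 0, 0, 1]
  ]
}}

```text
clock: 7.28
eef_pos: [0.5086, 0.0627, 0.3195]
tool_rot: [0.026, 0.371, -0.074, 0.925]
ft_force: [36.4, 2.0, -35.1]
grip_width: 0.017
```

The stop was reached: force rose to about 35 N with only 1 mm of motion. Releasing and backing off.

Emit:
{"op": "play_rows", "data": {
  "plan": [
    [1.3, 0, -1.5, 0, 0, 0, 1],
    [0.7, 0, -0.8, 0, 0, 0, 0],
    [0, 0, 0, 0, 0, 0, -1],
    [0, 0, 0, 0, 0, 0, -1],
    [0, 0, 0, 0, 0, 0, -1],
    [0, 0, 0, 0, 0, 0, -1],
    [-15, 0, 0, 0, 0, 0, -1],
    [-25, 0, 0, 0, 0, 0, -1],
    [-25, 0, 0, 0, 0, 0, -1],
    [-20, 0, 0, 0, 0, 0, -1],
    [0, 0, 0, 0, 0, 0, -1]
  ]
}}

```text
clock: 8.2
eef_pos: [0.4484, 0.0733, 0.3881]
tool_rot: [0.029, 0.361, -0.073, 0.929]
ft_force: [0.6, -0.4, 0.8]
grip_width: 0.0857
```

Run:
```python
from h import *
o=get_obs();print(o["joint_pos"].round(3), o["grip_width"], o["eef_pos"])
c=camera("top"); print([(np.round(r["centre"],3),round(r["confidence"],2)) for r in pinpoint("sash_grip",c)])
for az in (-.62,-.75):
  R=tool(az,0.7); G=np.array([.470,-.3345,.068]); print(az); go(G+0.027*R[:,0],R); go(G-0.09*R[:,0],R);
  print((G-0.09*R[:,0]).round(3))
```

```text
[ 0.443 -0.434 -0.505  0.766 -0.428  0.434] 0.0857413380871815 [0.44835975 0.0732703  0.38809468]
[(array([0.497, 0.064, 0.335]), 0.71), (array([ 0.602, -0.058,  0.01 ]), 0.49)]
-0.62
flip 0 turn [ 0.3067 -0.0453 -0.3463] deg 26.6 shift final-frame mm [ 425.1 -319.3  -78.4]
flip 1 turn [-2.7926  0.4925 -0.0645] deg 162.5 shift final-frame mm [425.1 319.3  78.4]
flip 0 turn [ 0.3067 -0.0453 -0.3463] deg 26.6 shift final-frame mm [ 308.1 -319.3  -78.4]
flip 1 turn [-2.7926  0.4925 -0.0645] deg 162.5 shift final-frame mm [308.1 319.3  78.4]
[ 0.414 -0.295  0.126]
-0.75
flip 0 turn [ 0.3928 -0.0447 -0.4438] deg 34.1 shift final-frame mm [ 455.1 -283.7  -53.1]
flip 1 turn [-2.6822  0.6134 -0.0618] deg 157.7 shift final-frame mm [455.1 283.7  53.1]
flip 0 turn [ 0.3928 -0.0447 -0.4438] deg 34.1 shift final-frame mm [ 338.1 -283.7  -53.1]
flip 1 turn [-2.6822  0.6134 -0.0618] deg 157.7 shift final-frame mm [338.1 283.7  53.1]
[ 0.42  -0.288  0.126]
```

Emit:
{"op": "play_rows", "data": {
  "plan": [
    [-8, 0, 0, 0.0613, -0.009, -0.0693, -1],
    [-8, 0, 0, 0.0613, -0.009, -0.0693, -1],
    [-8, 0, 0, 0.0613, -0.009, -0.0693, -1],
    [-8, 0, 0, 0.0613, -0.009, -0.0693, -1],
    [-8, 0, 0, 0.0613, -0.009, -0.0693, -1],
    [24.5, -22.8, -5.6, 0, 0, 0, -1],
    [24.5, -22.8, -5.6, 0, 0, 0, -1],
    [24.5, -22.8, -5.6, 0, 0, 0, -1],
    [24.5, -22.8, -5.6, 0, 0, 0, -1],
    [24.5, -22.8, -5.6, 0, 0, 0, -1],
    [24.5, -22.8, -5.6, 0, 0, 0, -1],
    [24.5, -22.8, -5.6, 0, 0, 0, -1],
    [24.5, -22.8, -5.6, 0, 0, 0, -1],
    [24.5, -22.8, -5.6, 0, 0, 0, -1],
    [24.5, -22.8, -5.6, 0, 0, 0, -1],
    [24.5, -22.8, -5.6, 0, 0, 0, -1],
    [24.5, -22.8, -5.6, 0, 0, 0, -1],
    [24.5, -22.8, -5.6, 0, 0, 0, -1],
    [20, -22, -5, 0, 0, 0, -1],
    [0, 0, 0, 0, 0, 0, -1]
  ]
}}

```text
clock: 9.97
eef_pos: [0.4011, -0.3016, 0.1268]
tool_rot: [0.106, 0.332, -0.29, 0.891]
ft_force: [0.5, 0.8, 0.2]
grip_width: 0.0855
```

Run:
```python
from h import *
o=get_obs();print(o["joint_pos"].round(3))
c=camera("wrist"); save(c,"w3")
print([(np.round(r["centre"],3),round(r["confidence"],2),pix(c,r["centre"])) for r in pinpoint("cup",c)])
R=tool(-.62,0.7); G=np.array([.470,-.3345,.068]); go(G+0.027*R[:,0],R)
```

```text
[-0.656  0.012 -1.075 -0.375  0.018 -0.021]
[(array([ 0.351, -0.548,  0.002]), 0.94, [64, 152]), (array([ 0.473, -0.334,  0.016]), 0.89, [342, 151]), (array([ 0.516, -0.526, -0.001]), 0.65, [227, 203])]
flip 0 turn [-0.     -0.0085  0.0048] deg 0.6 shift final-frame mm [124.3  10.1   1.6]
flip 1 turn [3.1416 0.0075 0.0133] deg 180.0 shift final-frame mm [124.3 -10.1  -1.6]
```

View pics/w3.png

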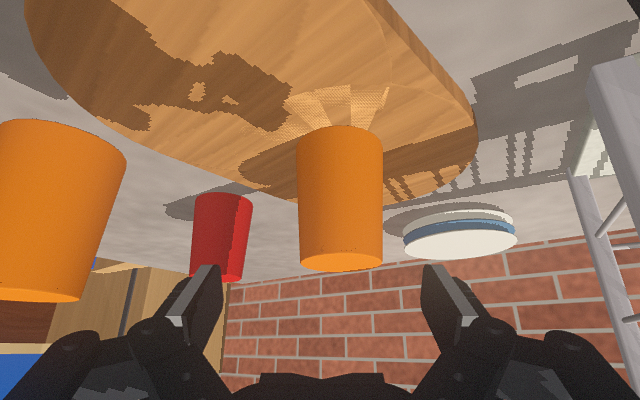

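The wrist view shows the small orange cup rim down on the board at (340,200), just right of centre. I'll shift 11 mm in +y, then go forward.

Emit:
{"op": "play_rows", "data": {
  "plan": [
    [5, 5.5, 0, 0, -0.008, 0.005, -1],
    [20, 5.5, 1, 0, 0, 0, -1],
    [25, 0, 0.6, 0, 0, 0, -1],
    [25, 0, 0, 0, 0, 0, -1],
    [25, 0, 0, 0, 0, 0, -1],
    [16, 0, 0, 0, 0, 0, -1],
    [9, 0, 0, 0, 0, 0, -1],
    [0, 0, 0, 0, 0, 0, -1]
  ]
}}

```text
clock: 10.73
eef_pos: [0.4933, -0.3454, 0.0558]
tool_rot: [0.102, 0.322, -0.284, 0.897]
ft_force: [-0.3, -0.1, 0.2]
grip_width: 0.0856
```

Run:
```python
from h import *
R=tool(-.62,0.7); G=np.array([.471,-.334,.068]); go(G+0.027*R[:,0],R)
c=camera("wrist"); save(c,"w4")
```

```text
flip 0 turn [ 0.0042  0.0109 -0.0049] deg 0.7 shift final-frame mm [ 0.2 -3.7 -6.7]
flip 1 turn [-3.1373  0.0077  0.0172] deg 179.8 shift final-frame mm [0.2 3.7 6.7]
```

View pics/w4.png

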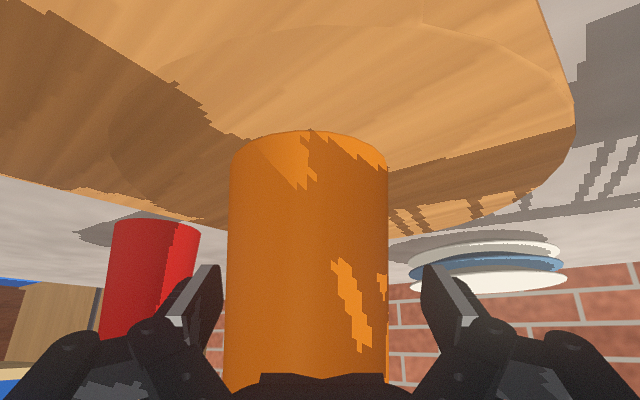

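The cup is about 4 mm to one side: its centre is at column 306 against a finger midpoint of 321. I'll correct by -4 mm in y and close.

Emit:
{"op": "play_rows", "data": {
  "plan": [
    [1, -3.9, -4, 0, 0.01, 0, -1],
    [0, 0, 0, 0, 0, 0, -1],
    [0, 0, 0, 0, 0, 0, 1],
    [0, 0, 0, 0, 0, 0, 1],
    [0, 0, 0, 0, 0, 0, 1],
    [0, 0, 0, 0, 0, 0, 1],
    [0, 0, 0, 0, 0, 0, 1],
    [0, 0, 0, 0, 0, 0, 1],
    [0, 0, 0, 0, 0, 0, 1]
  ]
}}

```text
clock: 11.53
eef_pos: [0.487, -0.3478, 0.0512]
tool_rot: [0.104, 0.328, -0.285, 0.895]
ft_force: [-3.2, 1.8, 6.3]
grip_width: 0.0609
```

Run:
```python
from h import *
o=get_obs(); R=Ro.from_quat(o["tool_rot"]).as_matrix(); print((R.T@[0,0,100]).round(1), o["joint_pos"].round(3))
```

```text
[-64.6  -0.   76.4] [-0.623  0.41  -0.943 -0.651  0.005 -0.004]
```

Gripped at 60.9 mm, which puts the grip about 53 mm above the rim. Lifting and carrying.

Emit:
{"op": "play_rows", "data": {
  "plan": [
    [-6, 0, 7, 0, 0, 0, 1],
    [-14, 0, 16.5, 0, 0, 0, 1],
    [-18, 0, 21.4, 0, 0, 0, 1],
    [-18, 0, 21.4, 0, 0, 0, 1],
    [-18, 0, 21.4, 0, 0, 0, 1],
    [-14, 0, 16.5, 0, 0, 0, 1],
    [-14, 14, -10, 0, 0, 0, 1],
    [-20, 22, -15.5, 0, 0, 0, 1],
    [-20, 22, -15.5, 0, 0, 0, 1],
    [-20, 22, -15.5, 0, 0, 0, 1],
    [-20, 22, -15.5, 0, 0, 0, 1],
    [-20, 22, -15.5, 0, 0, 0, 1],
    [-20, 22, -15.5, 0, 0, 0, 1],
    [-20, 22, -15.5, 0, 0, 0, 1],
    [-10, 14, -7, 0, 0, 0, 1],
    [0, 0, 0, 0, 0, 0, 1]
  ]
}}

```text
clock: 12.87
eef_pos: [0.4239, -0.0763, 0.197]
tool_rot: [0.104, 0.329, -0.281, 0.895]
ft_force: [0.3, -0.1, -0.1]
grip_width: 0.0611
```

Run:
```python
from h import *
o=get_obs();print(o["joint_pos"].round(3))
R=tool(YAW,0.7); P=C+Rc@[-.2,.1,.2]; print(P); go(P,R)
P2=C+Rc@[-.08+.022,.1,.033+.055]; go(P2,R,(P,R))
```

```text
[ 0.233 -0.263 -0.955  0.215 -0.604  0.628]
[0.43748636 0.17358637 0.2       ]
flip 0 turn [-0.2899 -0.005   0.3418] deg 25.7 shift final-frame mm [-22.1 248.9 -14.6]
flip 1 turn [2.8109 0.4886 0.0072] deg 163.5 shift final-frame mm [ -22.1 -248.9   14.6]
flip 0 turn [0. 0. 0.] deg 0.0 shift final-frame mm [180.8   0.    5.8]
flip 1 turn [3.1416 0.     0.    ] deg 180.0 shift final-frame mm [180.8  -0.   -5.8]
```

Emit:
{"op": "play_rows", "data": {
  "plan": [
    [-4, 0, 0, -0.058, -0.001, 0.0684, 1],
    [-4, 0, -3, -0.058, -0.001, 0.0684, 1],
    [-4, 0, -3, -0.058, -0.001, 0.0684, 1],
    [-4, 0, -3, -0.058, -0.001, 0.0684, 1],
    [-4, 0, -3, -0.058, -0.001, 0.0684, 1],
    [0, 16, -2, 0, 0, 0, 1],
    [0, 28, 0, 0, 0, 0, 1],
    [0, 28, 0, 0, 0, 0, 1],
    [0, 28, 0, 0, 0, 0, 1],
    [0, 28, 0, 0, 0, 0, 1],
    [0, 28, 0, 0, 0, 0, 1],
    [0, 28, 0, 0, 0, 0, 1],
    [0, 28, 0, 0, 0, 0, 1],
    [0, 24, 0, 0, 0, 0, 1],
    [0, 13, 0, 0, 0, 0, 1],
    [0, 0, 0, 0, 0, 0, 1]
  ]
}}

```text
clock: 14.2
eef_pos: [0.4446, 0.1776, 0.1999]
tool_rot: [0.028, 0.342, -0.077, 0.936]
ft_force: [0.5, -0.1, -0.1]
grip_width: 0.0614
```

Run:
```python
from h import *
o=get_obs();print(o["joint_pos"].round(3))
R=tool(YAW,0.7)
P2=C+Rc@[-.08+.022,.1,.033+.055]; go(P2,R)
c=camera("wrist"); save(c,"w5")
for t in("pocket","cup"): print(t,[(np.round(r["centre"],3),round(r["confidence"],2),pix(c,r["centre"])) for r in pinpoint(t,c)])
c=camera("top"); print([(np.round(r["centre"],3),round(r["confidence"],2),pix(c,r["centre"])) for r in pinpoint("pocket",c)])
```

```text
[ 0.785 -0.106 -0.826  0.247 -0.671  0.734]
flip 0 turn [-0.003  -0.0009  0.0038] deg 0.3 shift final-frame mm [175.8  -5.    1.8]
flip 1 turn [3.1386e+00 6.0000e-03 1.3000e-03] deg 179.8 shift final-frame mm [175.8   5.   -1.8]
pocket []
cup [(array([0.43 , 0.18 , 0.168]), 0.83, [320, 192]), (array([ 0.606, -0.055,  0.011]), 0.71, [152, 145])]
[(array([0.633, 0.146, 0.012]), 0.54, [265, 176])]
```

View pics/w5.png

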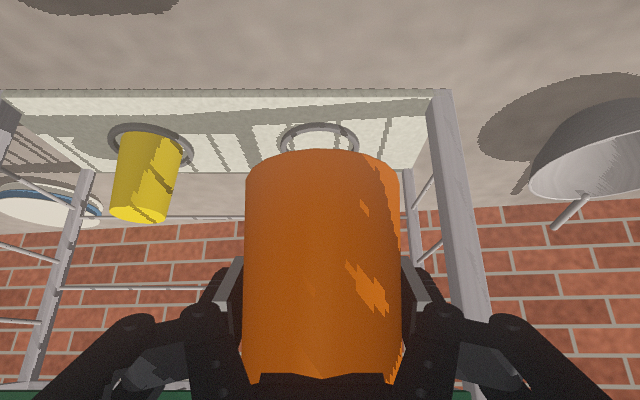

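The wrist view shows the cup held upright, the yellow cup undisturbed at (150,170), and the empty ring at columns 278–358 with its near edge at row 122.

Run:
```python
from h import *
c=camera("wrist"); T=np.linalg.inv(c["camera_from_world"])
def ray(u,v,z):
    d=T[:3,:3]@[(u-c["cx"])/c["fx"],-(v-c["cy"])/c["fy"],-1]; o=T[:3,3]; return o+d*(z-o[2])/d[2]
n=ray(318,122,.02); print("near edge",n.round(3),"cab",(Rc.T@(n-C)).round(3))
for u in (278,358): print(u,(Rc.T@(ray(u,143,.018)-C)).round(3))
print("yellow floor-front edge",(Rc.T@(ray(240,91,.012)-C)).round(3))
R=tool(YAW,0.7)
g=np.array([.634,.144,.0]); print("pocket cab",Rc.T@(g-C))
P2=g+Rc@[-.08+.020,0,.033+.050]; go(P2,R)
P3=g+Rc@[.020,0,.033+.03]; go(P3,R,(P2,R))
```

```text
near edge [0.578 0.147 0.02 ] cab [-0.057  0.096  0.02 ]
278 [-0.014  0.049  0.018]
358 [-0.014  0.142  0.018]
yellow floor-front edge [-0.095  0.023  0.012]
pocket cab [-0.00128273  0.10209973  0.        ]
flip 0 turn [-0.0049 -0.0008  0.008 ] deg 0.5 shift final-frame mm [176.7   1.3  -3.5]
flip 1 turn [3.1366e+00 1.2600e-02 1.3000e-03] deg 179.7 shift final-frame mm [176.7  -1.3   3.5]
flip 0 turn [0. 0. 0.] deg 0.0 shift final-frame mm [74.1 -0.  36.2]
flip 1 turn [3.1416 0.     0.    ] deg 180.0 shift final-frame mm [ 74.1   0.  -36.2]
```

Emit:
{"op": "play_rows", "data": {
  "plan": [
    [15, 0, 0, -0.0049, -0.0008, 0.008, 1],
    [27, -0.4, -0.6, 0, 0, 0, 1],
    [27, -0.4, -0.6, 0, 0, 0, 1],
    [27, -0.4, -0.6, 0, 0, 0, 1],
    [27, -0.5, -0.6, 0, 0, 0, 1],
    [27, 0, -0.6, 0, 0, 0, 1],
    [27, 0, -0.5, 0, 0, 0, 1],
    [18, 0, 9, 0, 0, 0, 1],
    [18, 0, 9, 0, 0, 0, 1],
    [18, 0, 9, 0, 0, 0, 1],
    [13, 0, 6, 0, 0, 0, 1],
    [7, 0, 3.2, 0, 0, 0, 1],
    [0, 0, 0, 0, 0, 0, 1]
  ]
}}

```text
clock: 15.58
eef_pos: [0.655, 0.1383, 0.0635]
tool_rot: [0.028, 0.341, -0.075, 0.937]
ft_force: [0.2, -0.1, -1.4]
grip_width: 0.061
```

Run:
```python
from h import *
o=get_obs();print(o["joint_pos"].round(3))
R=tool(YAW,0.7); g=C+Rc@[0,.1,0]
P3=g+Rc@[.020,0,.033+.013]; go(P3,R)
c=camera("wrist"); save(c,"w6",(180,60,460,260),2.5)
for t in("pocket","cup"): print(t,[(np.round(r["centre"],3),round(r["confidence"],2),(Rc.T@(r["centre"]-C)).round(3)) for r in pinpoint(t,c)])
for n in ("top","side"):
  c=camera(n); 
  if n=="side": save(c,"s6",(330,120,390,190),8)
  for t in("pocket","cup"): print(n,t,[(np.round(r["centre"],3),round(r["confidence"],2),(Rc.T@(r["centre"]-C)).round(3)) for r in pinpoint(t,c)])
```

```text
[ 0.391  0.459 -0.684 -0.365 -0.412  0.378]
flip 0 turn [-0.0013  0.0011  0.0001] deg 0.1 shift final-frame mm [ 10.9   0.2 -13.6]
flip 1 turn [ 3.1403e+00  1.0000e-04 -1.8000e-03] deg 179.9 shift final-frame mm [10.9 -0.2 13.6]
pocket []
cup [(array([0.636, 0.142, 0.031]), 0.63, array([0.002, 0.1  , 0.031]))]
top pocket [(array([0.637, 0.144, 0.011]), 0.6, array([0.002, 0.103, 0.011]))]
top cup [(array([ 0.514, -0.53 ,  0.001]), 0.86, array([-0.013, -0.583,  0.001])), (array([ 0.602, -0.056,  0.011]), 0.73, array([-0.001, -0.101,  0.011])), (array([ 0.311, -0.159,  0.002]), 0.61, array([-0.272, -0.249,  0.002])), (array([ 0.355, -0.554,  0.   ]), 0.57, array([-0.166, -0.632,  0.   ]))]
side pocket [(array([0.639, 0.145, 0.014]), 0.47, array([0.003, 0.104, 0.014]))]
side cup [(array([ 0.509, -0.529, -0.002]), 0.97, array([-0.018, -0.582, -0.002])), (array([0.634, 0.144, 0.032]), 0.84, array([-0.002,  0.102,  0.032])), (array([ 0.603, -0.058,  0.009]), 0.74, array([ 0.001, -0.102,  0.009])), (array([ 0.311, -0.157,  0.001]), 0.59, array([-0.272, -0.247,  0.001])), (array([ 0.354, -0.543,  0.003]), 0.56, array([-0.168, -0.621,  0.003]))]
```

View pics/w6.png

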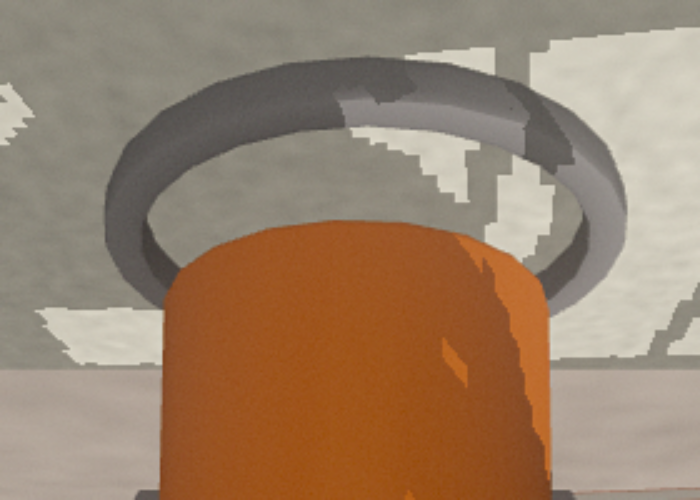

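The crop shows the ring centre at column 366 and the cup centre at 356, so the cup needs about 1.8 mm in +y. The networks agree within 3 mm. Lowering with that correction.

Emit:
{"op": "play_rows", "data": {
  "plan": [
    [2, 1.8, -1.2, 0, 0, 0, 1],
    [3.2, 0, -3.8, 0, 0, 0, 1],
    [3.2, 0, -3.8, 0, 0, 0, 1],
    [1.3, 0, -1.5, 0, 0, 0, 1],
    [0.65, 0, -0.75, 0, 0, 0, 1],
    [0, 0, 0, 0, 0, 0, 1]
  ]
}}

```text
clock: 16.53
eef_pos: [0.6545, 0.1412, 0.0473]
tool_rot: [0.027, 0.342, -0.074, 0.936]
ft_force: [0.8, -0.4, -0.7]
grip_width: 0.0612
```

Emit:
{"op": "play_rows", "data": {
  "plan": [
    [1.2, 0, -0.5, 0, 0, 0, 1],
    [0.6, 0, -0.7, 0, 0, 0, 1]
  ]
}}

```text
clock: 16.7
eef_pos: [0.6558, 0.1413, 0.0462]
tool_rot: [0.028, 0.341, -0.074, 0.937]
ft_force: [0.0, -0.1, -0.5]
grip_width: 0.0611
```

Run:
```python
from h import *
c=camera("wrist"); save(c,"w7",(180,60,460,260),2.5)
print(get_obs()["ft_force"],get_obs()["eef_pos"])
```

```text
[-0.62538244 -0.4827263  -0.67232468] [0.65566744 0.14121264 0.04602473]
```

View pics/w7.png

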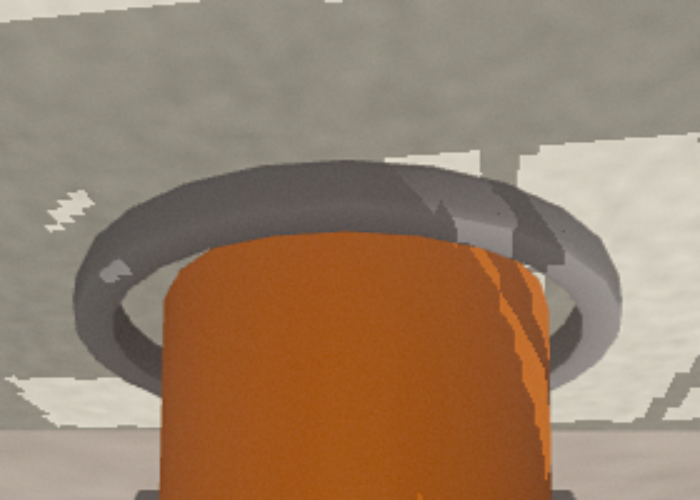

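The rim is now below the ring top (estimated rim z 0.013) with no contact force, so it is inside the ring. Lowering the last bit until contact.

Emit:
{"op": "play_rows", "data": {
  "plan": [
    [0.6, -1.3, -0.7, 0, 0, 0, 1],
    [0.6, 0, -0.75, 0, 0, 0, 1],
    [0, 0, 0, 0, 0, 0, 1]
  ]
}}

```text
clock: 17.0
eef_pos: [0.656, 0.14, 0.0454]
tool_rot: [0.028, 0.34, -0.074, 0.937]
ft_force: [-2.0, 0.5, 3.1]
grip_width: 0.0611
```

Contact: z stopped at 0.0454 with +3 N, as expected for the floor. Releasing and backing out.

Emit:
{"op": "play_rows", "data": {
  "plan": [
    [0, 0, 0, 0, 0, 0, 0.2],
    [0, 0, 0, 0, 0, 0, -1],
    [0, 0, 0, 0, 0, 0, -1],
    [0, 0, 0, 0, 0, 0, -1],
    [0, 0, 0, 0, 0, 0, -1],
    [0, 0, 0, 0, 0, 0, -1],
    [-8, 0, 0, 0, 0, 0, -1],
    [-15, 0, 0, 0, 0, 0, -1],
    [-20, 0, 0, 0, 0, 0, -1],
    [-22, 0, 0, 0, 0, 0, -1],
    [-18, 0, -10, 0, 0, 0, -1],
    [-19, 0, -16, 0, 0, 0, -1],
    [-19, 0, -16, 0, 0, 0, -1],
    [-19, 0, -16, 0, 0, 0, -1],
    [-19, 0, -16, 0, 0, 0, -1],
    [-19, 0, -16, 0, 0, 0, -1],
    [0, 0, 0, 0, 0, 0, -1]
  ]
}}

```text
clock: 18.42
eef_pos: [0.4592, 0.1697, 0.0887]
tool_rot: [0.025, 0.344, -0.073, 0.936]
ft_force: [-0.3, -0.5, -0.0]
grip_width: 0.0852
```

Run:
```python
from h import *
o=get_obs();print(o["joint_pos"].round(3))
c=camera("wrist"); save(c,"w8")
print([(np.round(r["centre"],3),round(r["confidence"],2),(Rc.T@(r["centre"]-C)).round(3)) for r in pinpoint("cup",c)])
c=camera("side")
print([(np.round(r["centre"],3),round(r["confidence"],2),(Rc.T@(r["centre"]-C)).round(3)) for r in pinpoint("cup",c)])
print("grip",[(np.round(r["centre"],3),round(r["confidence"],2)) for r in pinpoint("sash_grip",c)])
R=tool(YAW,0.75); P=np.array([.509,.0627,.3175])
go(P-0.11*R[:,0],R)
```

```text
[ 0.729  0.189 -0.993 -0.251 -0.632  0.666]
[(array([ 0.603, -0.054,  0.012]), 0.93, array([-0.001, -0.098,  0.012])), (array([0.641, 0.142, 0.012]), 0.75, array([0.006, 0.101, 0.012]))]
[(array([ 0.31 , -0.155, -0.   ]), 0.89, array([-0.273, -0.245, -0.   ])), (array([ 0.507, -0.531,  0.   ]), 0.88, array([-0.019, -0.584,  0.001])), (array([0.637, 0.143, 0.011]), 0.79, array([0.002, 0.102, 0.011])), (array([ 0.352, -0.546, -0.   ]), 0.71, array([-0.17 , -0.624, -0.001])), (array([ 0.602, -0.061,  0.008]), 0.53, array([-0.001, -0.105,  0.008])), (array([0.492, 0.064, 0.328]), 0.16, array([-0.128,  0.   ,  0.328]))]
grip [(array([0.493, 0.062, 0.331]), 0.82)]
flip 0 turn [-0.0009  0.0517 -0.0022] deg 3.0 shift final-frame mm [-219.9  -99.8  207.7]
flip 1 turn [ 3.1397 -0.0035 -0.0811] deg 180.0 shift final-frame mm [-219.9   99.8 -207.7]
```

View pics/w8.png

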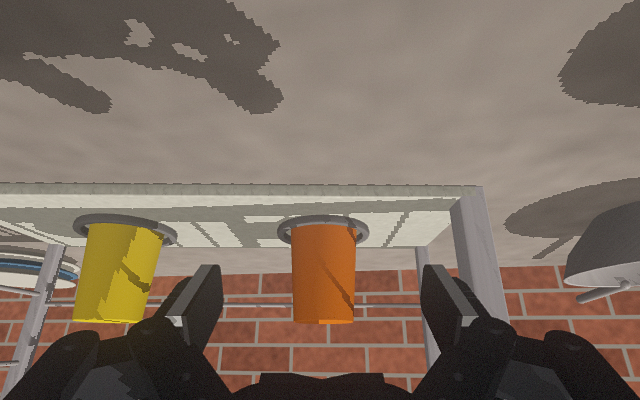

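The orange cup stands upright in its ring (322,270) and the yellow cup is unchanged. Going back to the handle, still fully up at z≈0.33.

Emit:
{"op": "play_rows", "data": {
  "plan": [
    [-12, -2, 11, 0, 0.0517, 0, -1],
    [-24, -11, 23, 0, 0, 0, -1],
    [-24, -11, 23, 0, 0, 0, -1],
    [-24, -11, 23, 0, 0, 0, -1],
    [-24, -11, 23, 0, 0, 0, -1],
    [-24, -11, 23, 0, 0, 0, -1],
    [-24, -11, 23, 0, 0, 0, -1],
    [-24, -11, 23, 0, 0, 0, -1],
    [-24, -11, 23, 0, 0, 0, -1],
    [-16, -10, 13, 0, 0, 0, -1],
    [0, 0, 0, 0, 0, 0, -1]
  ]
}}

```text
clock: 19.58
eef_pos: [0.4302, 0.0735, 0.4]
tool_rot: [0.033, 0.36, -0.074, 0.929]
ft_force: [1.2, -0.5, -0.3]
grip_width: 0.0853
```

Run:
```python
from h import *
R=tool(YAW,0.75); P=np.array([.509,.0627,.3175]); go(P,R)
```

```text
flip 0 turn [-0.0072  0.0096 -0.0034] deg 0.7 shift final-frame mm [114.4   1.9  -6.2]
flip 1 turn [ 3.1344 -0.0053 -0.015 ] deg 179.6 shift final-frame mm [114.4  -1.9   6.2]
```

Emit:
{"op": "play_rows", "data": {
  "plan": [
    [15, 1, -3, -0.007, 0.0096, -0.0034, -1],
    [25, 0.9, -3.2, 0, 0, 0, -1],
    [25, 0, 0, 0, 0, 0, -1],
    [25, 0, 0, 0, 0, 0, -1],
    [16, 0, 0, 0, 0, 0, -1],
    [8, 0, 0, 0, 0, 0, -1],
    [0, 0, 0, 0, 0, 0, -1],
    [0, 0, 0, 0, 0, 0, 1],
    [0, 0, 0, 0, 0, 0, 1],
    [0, 0, 0, 0, 0, 0, 1],
    [0, 0, 0, 0, 0, 0, 1],
    [0, 0, 0, 0, 0, 0, 1],
    [0, 0, 0, 0, 0, 0, 1],
    [0, 0, 0, 0, 0, 0, 1],
    [0, 0, 0, 0, 0, 0, 1]
  ]
}}

```text
clock: 20.83
eef_pos: [0.5058, 0.0632, 0.3096]
tool_rot: [0.026, 0.37, -0.075, 0.926]
ft_force: [-4.1, -2.7, 2.8]
grip_width: 0.0169
```

Run:
```python
from h import *
o=get_obs(); R=Ro.from_quat(o["tool_rot"]).as_matrix(); print((R.T@[0,0,-10]).round(2), o["joint_pos"].round(3))
```

```text
[ 6.89  0.07 -7.25] [ 0.331 -0.279 -0.616  0.487 -0.352  0.347]
```

Emit:
{"op": "play_rows", "data": {
  "plan": [
    [3.5, 0, -3.6, 0, 0, 0, 1],
    [6.9, 0, -7.2, 0, 0, 0, 1],
    [7.6, 0, -8, 0, 0, 0, 1],
    [7.6, 0, -8, 0, 0, 0, 1],
    [7.6, 0, -8, 0, 0, 0, 1],
    [7.6, 0, -8, 0, 0, 0, 1],
    [7.6, 0, -8, 0, 0, 0, 1],
    [7.6, 0, -8, 0, 0, 0, 1],
    [7.6, 0, -8, 0, 0, 0, 1],
    [7.6, 0, -8, 0, 0, 0, 1],
    [7.6, 0, -8, 0, 0, 0, 1],
    [7.6, 0, -8, 0, 0, 0, 1],
    [7.6, 0, -8, 0, 0, 0, 1],
    [7.6, 0, -8, 0, 0, 0, 1],
    [7.6, 0, -8, 0, 0, 0, 1],
    [7.6, 0, -8, 0, 0, 0, 1],
    [7.6, 0, -8, 0, 0, 0, 1],
    [7.6, 0, -8, 0, 0, 0, 1],
    [7.6, 0, -8, 0, 0, 0, 1],
    [0, 0, 0, 0, 0, 0, 1]
  ]
}}

```text
clock: 22.5
eef_pos: [0.5057, 0.0632, 0.1052]
tool_rot: [0.026, 0.371, -0.073, 0.925]
ft_force: [10.3, 0.5, -11.8]
grip_width: 0.0171
```

Run:
```python
from h import *
o=get_obs(); R=Ro.from_quat(o["tool_rot"]).as_matrix(); print((R.T@[0,0,-10]).round(2),(R.T@Rc@[1,0,0]).round(2), o["joint_pos"].round(3))
c=camera("side")
print("grip",[(np.round(r["centre"],3),round(r["confidence"],2)) for r in pinpoint("sash_grip",c)])
```

```text
[ 6.91  0.06 -7.23] [ 0.72 -0.    0.69] [ 0.328  0.095 -0.991 -0.261 -0.346  0.344]
grip [(array([0.496, 0.058, 0.125]), 0.7)]
```

Emit:
{"op": "play_rows", "data": {
  "plan": [
    [3.5, 0, -3.6, 0, 0, 0, 1],
    [3.5, 0, -3.6, 0, 0, 0, 1],
    [3.5, 0, -3.6, 0, 0, 0, 1],
    [3.5, 0, -3.6, 0, 0, 0, 1],
    [3.5, 0, -3.6, 0, 0, 0, 1],
    [3.5, 0, -3.6, 0, 0, 0, 1],
    [2.8, 0, -2.9, 0, 0, 0, 1],
    [2.1, 0, -2.2, 0, 0, 0, 1],
    [1.4, 0, -1.5, 0, 0, 0, 1]
  ]
}}

```text
clock: 23.35
eef_pos: [0.5058, 0.0632, 0.0672]
tool_rot: [0.026, 0.371, -0.073, 0.926]
ft_force: [-5.3, 3.5, 3.7]
grip_width: 0.0174
```

Emit:
{"op": "play_rows", "data": {
  "plan": [
    [1.4, 0, -1.5, 0, 0, 0, 1],
    [1.4, 0, -1.5, 0, 0, 0, 1],
    [0.7, 0, -0.7, 0, 0, 0, 1]
  ]
}}

```text
clock: 23.6
eef_pos: [0.5058, 0.0632, 0.0622]
tool_rot: [0.026, 0.37, -0.072, 0.926]
ft_force: [-6.4, 2.2, 4.4]
grip_width: 0.0166
```

Emit:
{"op": "play_rows", "data": {
  "plan": [
    [0.7, 0, -0.7, 0, 0, 0, 1],
    [0.7, 0, -0.7, 0, 0, 0, 1],
    [0.7, 0, -0.7, 0, 0, 0, 1]
  ]
}}

```text
clock: 23.85
eef_pos: [0.5058, 0.0632, 0.06]
tool_rot: [0.026, 0.37, -0.072, 0.926]
ft_force: [-21.6, 6.6, 24.8]
grip_width: 0.0169
```

Emit:
{"op": "play_rows", "data": {
  "plan": [
    [0.5, 0, -0.5, 0, 0, 0, 1]
  ]
}}

```text
clock: 23.93
eef_pos: [0.5059, 0.0632, 0.0599]
tool_rot: [0.026, 0.369, -0.072, 0.926]
ft_force: [-24.3, 5.4, 29.4]
grip_width: 0.0168
```

At the hard stop: 29 N and no further motion, after 249.7 mm of travel. Easing off, opening and retreating.

Emit:
{"op": "play_rows", "data": {
  "plan": [
    [-0.6, 0, 0.7, 0, 0, 0, 1],
    [0, 0, 0, 0, 0, 0, 0],
    [0, 0, 0, 0, 0, 0, -1],
    [0, 0, 0, 0, 0, 0, -1],
    [0, 0, 0, 0, 0, 0, -1],
    [0, 0, 0, 0, 0, 0, -1],
    [0, 0, 0, 0, 0, 0, -1],
    [-12, 0, 0, 0, 0, 0, -1],
    [-20, 0, 0, 0, 0, 0, -1],
    [-22, 0, 0, 0, 0, 0, -1],
    [-22, 0, 6, 0, 0, 0, -1],
    [-20, 0, 15, 0, 0, 0, -1],
    [-15, 0, 15, 0, 0, 0, -1],
    [-15, 0, 15, 0, 0, 0, -1],
    [0, 0, 0, 0, 0, 0, -1]
  ]
}}

```text
clock: 25.18
eef_pos: [0.4535, 0.0729, 0.1889]
tool_rot: [0.028, 0.366, -0.073, 0.927]
ft_force: [1.5, 0.2, 1.0]
grip_width: 0.0853
```

```bash
python3 - <<'E'
from h import *
for n in ("side","top","wrist"):
    c=camera(n); save(c,n+"9")
    print("grip",[(np.round(r["centre"],3),round(r["confidence"],2)) for r in pinpoint("sash_grip",c)])
    print("cup",[((Rc.T@(r["centre"]-C)).round(3),round(r["confidence"],2)) for r in pinpoint("cup",c)])
    for t in ("jar","saucers","strainer","brush"): print(t,[(np.round(r["centre"],3),round(r["confidence"],2)) for r in pinpoint(t,c)[:1]])
E
python3 -c "
import cv2,numpy as np
a=cv2.imread('pics/wrist9.png');b=cv2.imread('pics/side9.png')
cv2.imwrite('pics/fin.png',np.hstack([cv2.resize(a,(480,300)),cv2.resize(b[20:320,220:440],(220,300))]))"
```

```text
grip [(array([0.492, 0.064, 0.082]), 0.9), (array([ 0.666,  0.465, -0.   ]), 0.68), (array([0.636, 0.145, 0.011]), 0.57)]
cup [(array([-0.017, -0.587,  0.001]), 0.88), (array([-0.003, -0.101,  0.008]), 0.77), (array([-0.172, -0.624,  0.003]), 0.77), (array([0.001, 0.102, 0.01 ]), 0.63)]
jar [(array([0.445, 0.424, 0.001]), 0.57)]
saucers [(array([ 0.734, -0.323, -0.004]), 0.86)]
strainer [(array([ 0.664,  0.462, -0.   ]), 0.65)]
brush [(array([ 0.325,  0.309, -0.002]), 0.59)]
grip [(array([0.495, 0.067, 0.084]), 0.75)]
cup [(array([-0.271, -0.248,  0.004]), 0.81), (array([-0.011, -0.582,  0.001]), 0.77), (array([-0.   , -0.1  ,  0.012]), 0.7), (array([-0.167, -0.632, -0.001]), 0.68), (array([0.005, 0.102, 0.012]), 0.65)]
jar [(array([ 0.444,  0.426, -0.002]), 0.66)]
saucers [(array([ 0.739, -0.325,  0.   ]), 0.88)]
strainer [(array([0.663, 0.464, 0.002]), 0.61)]
brush [(array([ 0.325,  0.307, -0.003]), 0.63)]
grip [(array([0.494, 0.068, 0.08 ]), 0.74)]
cup []
jar []
saucers []
strainer []
brush []
```

View pics/fin.png

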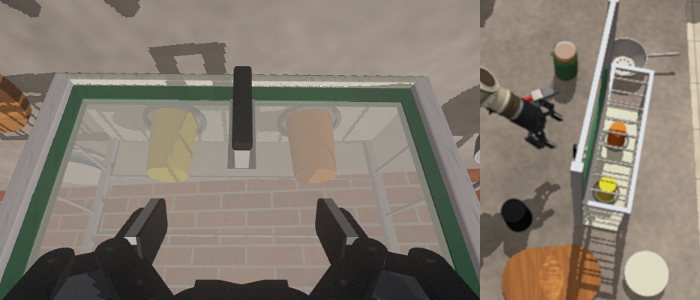

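The final picture shows the sash closed with both cups upright in their rings behind the pane, (172,145) and (312,145). The gripper is open and clear of everything. Handing in.

```bash
python3 -c "
from workcell import *
print(job_done(), get_obs()['clock'])"
```

```text
the job is handed in; nothing more can be done
the job is handed in; nothing more can be done
```

The job is done and handed in at about 25 s of the 72 s limit. I slid the sash up to its stop, stood the small orange cup from the board rim down in the empty ring, and slid the sash down until it was closed. The gripper is open and clear of everything.

**Sash:** It moved about 247 mm up to the upper stop, so it may have started about 2–3 mm open. Coming down it travelled 249.7 mm and ended on the hard stop at 29 N, with no further movement. The last handle readings were 80–84 mm high, against 79 mm for fully closed; that is within the detector's 4 mm, apart from one 5 mm high.

**Cup and the rest:** The cup reads 1–5 mm from the ring centre in x and 2 mm in y, and it is upright. The jar, saucers, strainer, brush and yellow cup all read within about 6 mm of where they started. No force reading I saw reached 40 N on any axis; the highest was about 36 N at the upper stop. I read forces only at the end of each move.

**Disagreements:** The estimates of the ring's sideways position differed by about 6 mm between the wrist image and the detectors, so I centred the cup by eye in the wrist image. In the last pictures the wrist view did not detect the cup through the pane, although it is visible there. The side and top views did detect it.

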